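# Clamp a project box: index the spring-plunger jaw to the next hole and hold the pin home

## Robot

A 6-joint arm with a two-finger parallel gripper is mounted at the origin on the work surface. World frame = base frame: x ahead of the robot, y to its left, z up, the work surface at z = 0. Lengths are in m, angles in rad, forces in N, time in s.
With the tool pointing down it reaches from about 0.375 to 0.9 m from the base axis. Payload 3.1 kg.
Tool frame: the origin (TCP) lies at the very end of the fingers, on their centre line; the grasp point (between the pads) lies behind it (arm.grasp_offset is the y of the grasp point in the tool frame, in m); y points along the fingers, x is the direction in which the jaws open and shut, and the axes are right-handed (so a half turn about y gives the same grasp; the last joint's range is limited). The gripper opens to 87 mm and grips with 3 to 60 N. Pads are 19 mm wide; open, the fingers measure 117 mm over their backs; the gripper's body (75 mm by 190 mm) begins 51 mm behind the grasp point.
Start: joints at [-1.51, 0.527, 1.433, -0, 1.181, -0.178], TCP at [0.148, -0.607, 0.223] pointing down, gripper open.
Joint ranges: [-3.08, 3.08], [-0.75, 2.2], [0.22, 2.44], [-1.43, 4.57], [0, 2.65], [-2.85, 2.85]. Speed limits (rad/s): [2.79, 2.79, 3.14, 3.14, 3.14, 3.14].

## Interface

Orientations are given as [roll, pitch, yaw] about the fixed x, y, z axes, in that order (R = Rz(yaw) Ry(pitch) Rx(roll)).
In Python, from bench import arm, planner, eyes gives the robot as it stands. The module is installed in compiled form; this text tells all that it offers. Calls block until the motion is done:
- arm.move_ptp(position, orientation): joint-space move of the TCP to a pose.
- arm.movel(position, velocity=0.15, ori=None): straight line of the TCP; ori=None keeps the orientation; velocity is the mean speed in m/s.
- arm.move_joints(angles): joint-space move.
- arm.gripper_to(opening): opening from 0.0 (shut) to 1.0 (fully open); the grip force is fixed at half the most; returns when the fingers have stopped.
- arm.pause(seconds).
- planner.ik(position, orientation): joint angles nearest the present ones, or None.
- arm.sense(): the state.
- eyes.capture(name): name is "scene" or "top"; returns a dict with "color" (400x640x3 uint8, red, green, blue), "K" (3x3 intrinsics, pixels), "xyz" and "attitude" of the camera in the world. Camera axes: x right, y down, z forward; pixel columns grow to the right and rows downward; lengths in m; the calibration is good to about 2 mm. A picture is of the moment at which its call begins. There is no depth.
A pose or a line that the arm cannot do raises arm.PlanningError and nothing moves.
- arm.hand_in(): hands the job in, once; it reports no verdict.
The state is a dict: "t": time; "qpos": joint angles; "dq": joint speeds; "joint_torque": joint torques, N m; "eef_pos": TCP position; "tcp_rot": TCP orientation; "contact_force": force on the tool from outside, world axes, zero at the start; "ft_torque": the same for the moment, N m; "opening": opening from 0.0 (shut) to 1.0 (fully open).
Only numpy, scipy, OpenCV 4.12 (cv2) and the standard library are available. Lean on these libraries where they do the work, as an engineer would, in place of code of your own. Each camera call takes 0.05 s, during which the arm holds its last target.

## Task

Set the black project box gently down (never drop it) flat on the bed of the clamping fixture, lengthwise between the two jaws and in line with the rail, and let go of it. Then pull the plunger knob up to free its pin, slide the moving jaw one hole closer to the box and let the pin go fully home in that next hole, so the box is held between the jaws. Finish while still gripping the knob with the pin home (do not let go of it at the end), and leave the screwdriver, the reel and the meter where they are.

Things in the scene. Friction and masses are not known exactly. Their poses are not given: they have to be found in the camera images.
- fixture: Clamping fixture, fixed to the bench; place and yaw vary. Dark steel base plate 100 x 320 x 12 mm (x, y, z); on it an aluminium rail 56 mm wide, 300 mm long along the fixture's own y. The rail's flat top, the bed, is 30 mm above the bench. Origin: centre of the underside, z up. The moving jaw's side is +y, the fixed jaw's -y.
- fixed_jaw (a point): Centre of the fixed jaw's rubber face, at y = -130 mm in the fixture's frame, 49 mm above the bench, looking to +y. The steel jaw is 70 mm wide, its top 66 mm above the bench.
- jaw_face (a point): Centre of the moving jaw's rubber face, 49 mm above the bench, looking to fixture -y; jaw 70 mm wide, top at 66 mm. Gap between the jaw faces: 156 mm at the start (fixture y -130 to 26), 116 mm in the next hole (y -130 to -14).
- next_hole (a point): Mouth of the next index hole, in the bed at fixture (0, 31) mm. The holes lie in a row on the rail's centre line, 40 mm apart, 11 mm long along y, at y = 111, 71, 31, -9 and -49 mm. The pin starts in the one at y = 71. The carriage may hide this hole.
- carriage (a joint): Travel of the moving jaw's carriage, m: 0 at the start hole, growing towards the fixed jaw; 0.040 = next hole; stops at -0.045 and 0.085. Steel block 74 mm wide, from 45 mm ahead of the pin axis (jaw face) to 22 mm behind it, block top 55 mm above the bench. Friction about 2 N. Slides only while the pin is out; with the pin home it has about 1.5 mm of play either way.
- plunger (a joint): Lift of the spring plunger in the carriage, m: 0 = pin fully home, 0.012 = pin tip just clear of the rail top (also while it rests on the rail between holes), 0.016 = top stop. The spring pulls it down with 5 N at 0, rising to 9 N at the stop, so it drops home by itself over a hole unless held up. Pin 8 mm thick, round tip.
- knob (a point): Centre of the plunger's black knob, an upright cylinder 26 mm in diameter, 28 mm tall, on the pin axis, 45 mm behind the jaw face. Pin home: knob from 68 to 96 mm above the bench, centre 82 mm. Moves with carriage and plunger. The dark bush below it is 20 mm in diameter, its top 65 mm above the bench.
- project_box: Loose closed black metal project box, 60 x 110 x 45 mm (x, y, z), plain sides, 0.25 to 0.5 kg. Origin: centre of its underside, z up, long side along its own y. Starts flat on the bench. It is to lie with its y along the fixture's y (either way round), centred across the rail; the moving jaw may push it along the bed.
- screwdriver: Bystander: loose screwdriver lying on the bench, about 190 mm long along its own x, handle to -x, origin about under its middle.
- solder_reel: Bystander: loose grey reel standing on the bench, 60 mm in diameter, 44 mm tall, origin at the centre of its underside.
- meter: Bystander: loose grey hand-held meter lying on the bench, 75 x 150 x 43 mm (x, y, z), origin at the centre of its underside.

How it is judged:
By the outcome, as a careful person would: the job done as asked, in the order asked, and still so for the second after the job is handed in, while the arm keeps its last pose, push and grip.
It also fails if it takes over 51 s, if anything falls off the work surface, if the arm or the gripper's body presses on something with over 40 N, if the wrist force passes 120 N, or if a joint passes its speed limit or range.

## Working session

There is one attempt and no reset: what is moved stays moved. The work goes in short steps, each a Python script; the robot and the scene stay as the last script left them, time stands still between calls to the robot, and variables do not carry over. Pictures are saved under pics/ and viewed, and the job is handed in when it is done.

```bash
mkdir -p pics; ls; python3 - <<'E'
from bench import arm, planner, eyes
import cv2
s=arm.sense(); print(s, arm.grasp_offset)
for n in ("scene","top"):
    c=eyes.capture(n); print(n,c["K"],c["xyz"],c["attitude"])
    cv2.imwrite(f"pics/{n}0.png",c["color"][:,:,::-1])
E
```

```text
pics
{'t': 0.0, 'qpos': array([-1.50950281e+00,  5.28507022e-01,  1.43388358e+00, -7.72470374e-06,
        1.18141066e+00, -1.78537192e-01]), 'dq': array([-0.00024164,  0.00018434, -0.00144331, -0.00121651, -0.0006996 ,
       -0.00082849]), 'joint_torque': array([-3.91797971e-05, -4.40043783e+01, -1.76591849e+01,  6.34789048e-02,
        5.81862952e-02, -1.69368645e-04]), 'eef_pos': array([ 0.14841979, -0.60636971,  0.2215525 ]), 'tcp_rot': array([-1.57041113,  0.00217476, -1.33096226]), 'contact_force': array([-0.032208  , -0.13137252,  0.05941563]), 'ft_torque': array([-0.01329803, -0.03844484, -0.01373064]), 'opening': 1.001810949259849} -0.0187
scene [[478.8672341    0.         320.88149579]
 [  0.         478.8672341  191.87306634]
 [  0.           0.           1.        ]] [ 1.21496607 -0.32362949  1.01654695] [-2.5196466   0.00979346  1.15994986]
top [[518.45827464   0.         319.71096193]
 [  0.         518.45827464 199.90528366]
 [  0.           0.           1.        ]] [ 0.48410739 -0.08350473  1.39404607] [-3.04043855  0.01379265 -1.58628481]
```

View pics/top0.png

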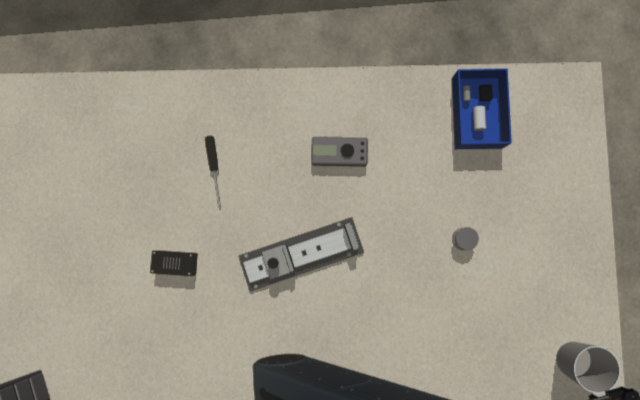

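View pics/scene0.png

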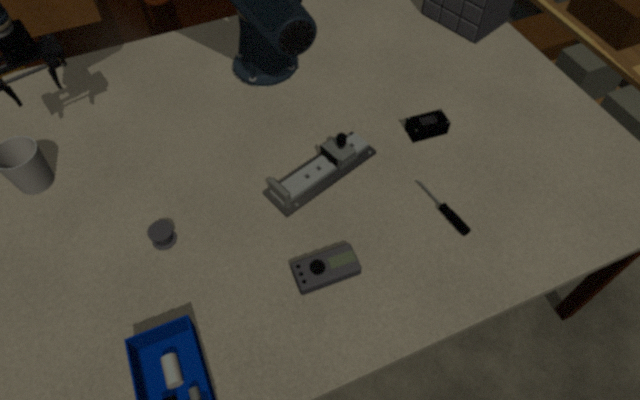

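Top view: the box is at about (174,263), the fixture spans (240,255) to (362,250) with the knob at (272,263), the meter is at (340,151), the screwdriver runs (211,140) to (220,208) and the reel is at (465,239). Next I zoom in for measurements.

```bash
cat > h.py <<'E'
import numpy as np, cv2
from scipy.spatial.transform import Rotation as Ro
from bench import arm, planner, eyes
def cap(n,name=None):
    c=eyes.capture(n)
    if name: cv2.imwrite(f"pics/{name}.png",c["color"][:,:,::-1])
    return c
def ray(c,px,z):
    R=Ro.from_euler('xyz',c["attitude"]).as_matrix()
    px=np.atleast_2d(px).astype(float)
    d=np.c_[px,np.ones(len(px))]@np.linalg.inv(c["K"]).T@R.T
    o=np.asarray(c["xyz"]); t=(z-o[2])/d[:,2]
    return o+t[:,None]*d
def proj(c,P):
    R=Ro.from_euler('xyz',c["attitude"]).as_matrix()
    q=(np.atleast_2d(P)-c["xyz"])@R@c["K"].T
    return q[:,:2]/q[:,2:]
def crop(c,x0,y0,x1,y1,s,name):
    im=c["color"][y0:y1,x0:x1,::-1]
    cv2.imwrite(f"pics/{name}.png",cv2.resize(im,None,fx=s,fy=s,interpolation=cv2.INTER_CUBIC))
E
python3 - <<'E'
from h import *
c=cap("top"); d=cap("scene")
np.savez("top0.npz",**c); np.savez("scene0.npz",**d)
crop(c,140,210,380,300,3.3,"ct"); crop(d,250,90,460,220,3.8,"cs")
E
```

```text
(no output)
```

View pics/ct.png

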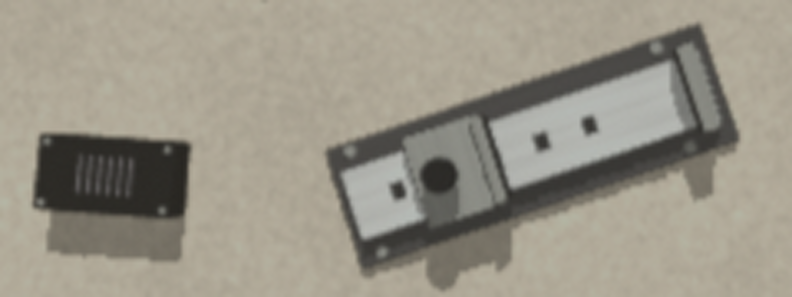

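View pics/cs.png

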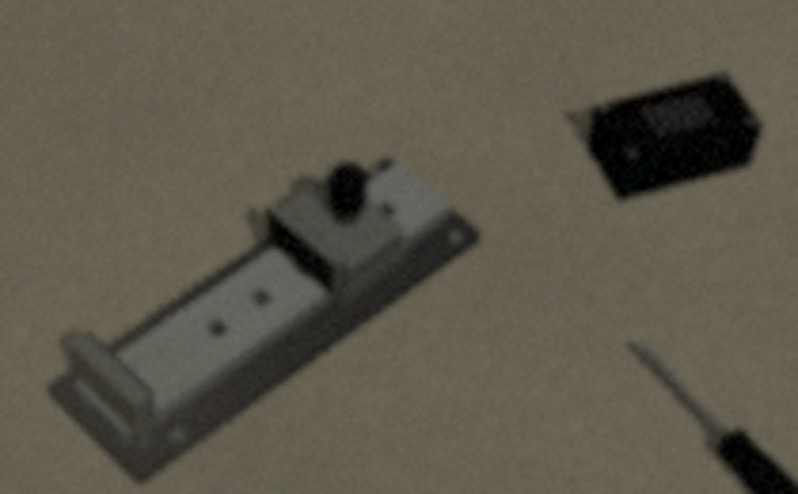

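```bash
cat > m.py <<'E'
from h import *
c=dict(np.load("top0.npz")); d=dict(np.load("scene0.npz"))
g=cv2.cvtColor(c["color"],cv2.COLOR_RGB2GRAY); gd=cv2.cvtColor(d["color"],cv2.COLOR_RGB2GRAY)
def dark(g,u,v,r,up=4):
    u0,v0=int(round(u))-r,int(round(v))-r
    p=g[v0:v0+2*r+1,u0:u0+2*r+1].astype(float)
    w=np.clip(np.median(p)-25-p,0,None); yy,xx=np.mgrid[:2*r+1,:2*r+1]
    return np.array([u0+(w*xx).sum()/w.sum(), v0+(w*yy).sum()/w.sum()]), w.sum()
cs=lambda u,v:(u/3.3+140-.35,v/3.3+210-.35)
H=[]
for (u,v) in [(398,190),(541,141),(589,125)]:
    p,w=dark(g,*cs(u,v),4); q=ray(c,p,0.030)[0]; H.append(q); print("hole top",p,q)
cc=lambda u,v:(u/3.8+250-.35,v/3.8+90-.35)
for (u,v) in [(387,210),(262,298),(218,328)]:
    p,w=dark(gd,*cc(u,v),4 if u<300 else 3); print("hole scene",p,ray(d,p,0.030)[0])
H=np.array(H)
print("d",np.linalg.norm(H[0]-H[1]),np.linalg.norm(H[1]-H[2]))
# plate: dark+rail mask via corners
P=np.array([cs(*p) for p in [(328,150),(700,25),(738,140),(367,271)]]); Q=ray(c,P,.012); print("plate",Q,Q.mean(0),[np.linalg.norm(Q[i]-Q[(i+1)%4]) for i in range(4)])
pk,_=dark(g,*cs(439,176),8); print("knob",pk,ray(c,pk,.09)[0])
# box
m=(g[240:290,140:210]<60).astype(np.uint8); cn=max(cv2.findContours(m,cv2.RETR_EXTERNAL,cv2.CHAIN_APPROX_NONE)[0],key=cv2.contourArea)
r=cv2.minAreaRect(cn.reshape(-1,2).astype(np.float32)+[140,240]) if 0 else cv2.minAreaRect((cn.reshape(-1,2)+np.array([140,240])).astype(np.float32))
B=cv2.boxPoints(r); Bq=ray(c,B,.045); print("box px",B,Bq,Bq.mean(0),[np.linalg.norm(Bq[i]-Bq[(i+1)%4]) for i in range(4)])
S=ray(c,np.array([cs(*p) for p in [(45,142),(167,150),(163,210),(40,201)]]),.045); print("screws",S,S.mean(0),[np.linalg.norm(S[i]-S[(i+1)%4]) for i in range(4)])
E
python3 m.py
```

```text
hole top [260.3387931  267.20689655] [0.44862959 0.09112036 0.03      ]
hole top [303.74656981 252.52945924] [ 0.48504538 -0.0228843   0.03      ]
hole top [318.17802198 247.4981685 ] [ 0.49757517 -0.06087826  0.03      ]
hole scene [351.75 145.  ] [0.45282109 0.08957221 0.03      ]
hole scene [318.36792453 167.91509434] [ 0.488979   -0.02511051  0.03      ]
hole scene [306.89393939 176.07575758] [ 0.50169434 -0.06306947  0.03      ]
d 0.11967945079603334 0.04000671249309643
plate [[ 0.48091572  0.14996097  0.012     ]
 [ 0.57678465 -0.15143947  0.012     ]
 [ 0.48381312 -0.17991194  0.012     ]
 [ 0.3842722   0.11870505  0.012     ]] [ 0.48144642 -0.01567134  0.012     ] [np.float64(0.3162800606852302), np.float64(0.0972336706350305), np.float64(0.31477055376920665), np.float64(0.10157216019200506)]
knob [272.66318182 262.94545455] [0.46029649 0.05253066 0.09      ]
box px [[150.46701 272.4619 ]
 [152.05585 250.21828]
 [196.47208 253.39087]
 [194.88324 275.63452]] [[0.43981927 0.37432561 0.045     ]
 [0.49713236 0.37118427 0.045     ]
 [0.48712662 0.25518118 0.045     ]
 [0.42995864 0.25881146 0.045     ]] [0.46350922 0.31487563 0.045     ] [np.float64(0.05739911653026303), np.float64(0.11643380671874687), np.float64(0.057283128539672976), np.float64(0.11593425756731845)]
screws [[0.49070762 0.36785998 0.045     ]
 [0.48294974 0.27133594 0.045     ]
 [0.43620363 0.27402399 0.045     ]
 [0.44465727 0.37101688 0.045     ]] [0.46362957 0.3210592  0.045     ] [np.float64(0.09683529559199854), np.float64(0.046823331320281415), np.float64(0.09736059223688154), np.float64(0.04615842673305331)]
```

```bash
cat > m2.py <<'E'
from h import *
d=dict(np.load("scene0.npz")); c=dict(np.load("top0.npz"))
# predict where top-derived box/fixture features land in scene -> offset
yaw=-.085; R=np.array([[np.cos(yaw),-np.sin(yaw)],[np.sin(yaw),np.cos(yaw)]])
def corners(o,yaw,hx,hy,z):
    R=np.array([[np.cos(yaw),-np.sin(yaw)],[np.sin(yaw),np.cos(yaw)]])
    return np.c_[(np.array([[-hx,-hy],[hx,-hy],[hx,hy],[-hx,hy]])@R.T)+o,np.full(4,z)]
P=np.vstack([corners([.4636,.321],-.085,.03,.055,z) for z in (.045,0)])
F=np.vstack([corners([.4825,-.0144],.311,.05,.16,.012)])
for n,k,(x0,y0,x1,y1,s) in (("top",c,(140,210,380,300,3.3)),("scene",d,(250,90,460,220,3.8))):
    im=cv2.resize(k["color"][y0:y1,x0:x1,::-1],None,fx=s,fy=s,interpolation=cv2.INTER_CUBIC)
    for Q in (P[:4],P[4:],F):
        q=((proj(k,Q)+.5-[x0,y0])*s).astype(np.int32); cv2.polylines(im,[q],True,(0,0,255),1)
    cv2.imwrite(f"pics/ov_{n}.png",im)
print(planner.ik([.4636,.321,.1],[-np.pi/2,0,-.085]),planner.ik([.5,-.08,.1],[-np.pi/2,0,.311]),planner.ik([.46,.052,.1],[-np.pi/2,0,.311-np.pi/2]),planner.ik([.46,.052,.1],[-np.pi/2,0,.311+np.pi/2]))
E
python3 m2.py
```

```text
[0.40746922 0.61721751 1.69296438 0.         0.83141076 0.49246922] [-0.37966183  0.56293599  1.83760394  0.          0.74105273 -0.69066183] [-0.12957071  0.52508142  1.94422277  0.          0.67228846  1.13022562] [-1.29570709e-01  5.25081424e-01  1.94422277e+00 -4.44089210e-16
  6.72288460e-01 -2.01136704e+00]
```

View pics/ov_top.png

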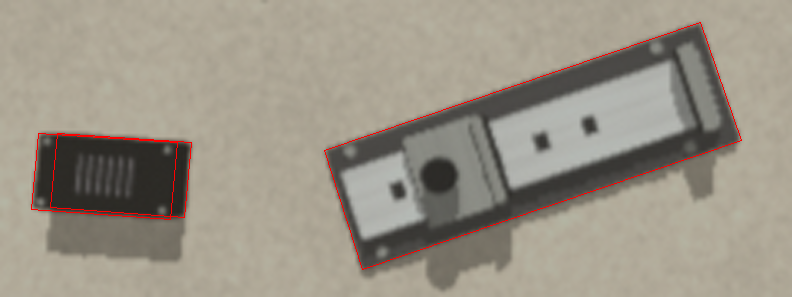

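View pics/ov_scene.png

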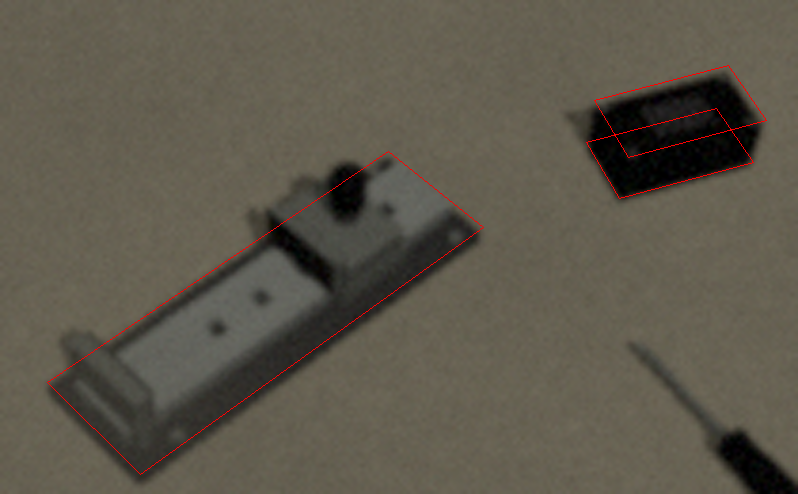

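The top-derived outlines fall within about 2 mm in both views: box about (0.464, 0.320) with yaw −0.085, fixture about (0.484, −0.015) with yaw 0.311. Both are good enough to grasp the box.

```bash
python3 - <<'E'
from h import *
o=[-np.pi/2,0,-.085]
arm.move_ptp([.4643,.3205,.13],o)
arm.movel([.4643,.3205,.008],.1)
s=arm.sense(); print(s["t"],s["eef_pos"],s["contact_force"])
arm.gripper_to(0.3)
s=arm.sense(); print(s["t"],s["eef_pos"],s["contact_force"],s["opening"],s["opening"]*87)
d=cap("scene"); crop(d,380,50,480,150,6,"g1"); np.savez("scene1.npz",**d)
E
```

```text
5.0 [0.46480274 0.32071473 0.00861162] [-0.44730033  0.49768795 -0.61166071]
5.5917 [0.46466206 0.32060103 0.00815884] [ 1.60403925  0.02207783 -0.02969535] 0.6874801447998902 59.81077259759044
```

View pics/g1.png

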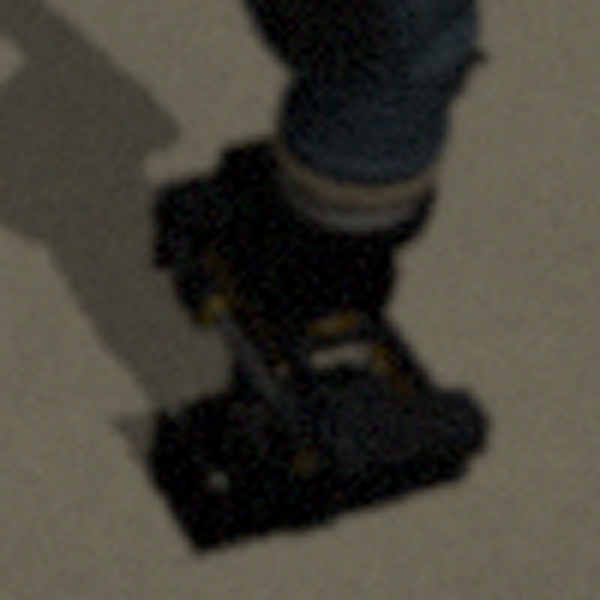

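Opening is 59.8 mm, so the grip matches the 60 mm box, and the box's bottom corner stayed at about (413,142), so it did not shift. Lifting it and carrying it over the bed.

```bash
python3 - <<'E'
from h import *
arm.movel([.4646,.3206,.15],.12)
s=arm.sense(); print(s["t"],s["contact_force"],s["opening"])
y=.311; e=np.array([-np.sin(y),np.cos(y)]); p=np.array([.4837,-.0152])-.069*e; print(p)
arm.move_ptp([*p,.15],[-np.pi/2,0,y])
arm.movel([*p,.055],.08)
s=arm.sense(); print(s["t"],s["eef_pos"],s["tcp_rot"],s["contact_force"],s["opening"])
c=cap("top");d=cap("scene"); crop(d,240,80,400,230,5,"p_s"); crop(c,220,190,380,310,5,"p_t")
np.savez("scene2.npz",**d);np.savez("top2.npz",**c)
E
```

```text
6.975 [-0.52472191  0.44750201 -4.65207057] 0.6866883774153213
[ 0.50481475 -0.08088993]
9.8083 [ 0.50526249 -0.0810519   0.05548361] [-1.57157065e+00 -9.53098448e-04  3.11024204e-01] [ 0.12092701  0.48493034 -3.61983871] 0.6876214758664365
```

View pics/p_s.png

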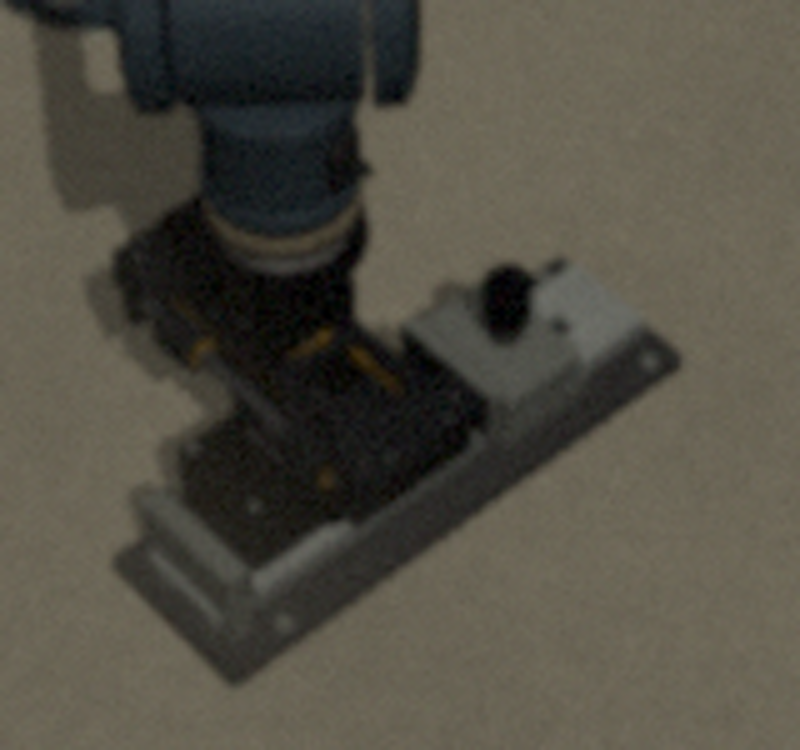

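View pics/p_t.png

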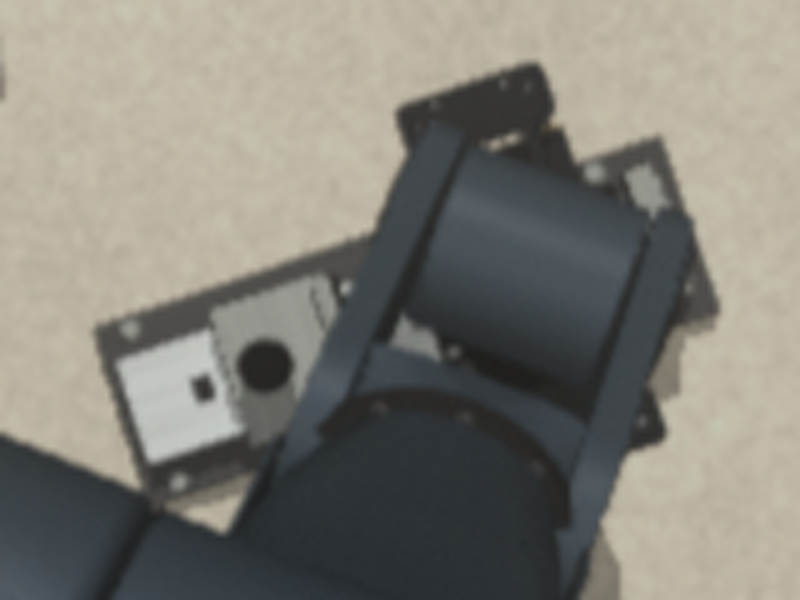

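```bash
cat > ov.py <<'E'
from h import *
import sys
def ov(d,o,yaw,by,z,bx=0,win=(240,80,400,230,5),name="ov"):
    R=np.array([[np.cos(yaw),-np.sin(yaw)],[np.sin(yaw),np.cos(yaw)]])
    rect=lambda cx,cy,hx,hy,z: np.c_[(np.array([[cx-hx,cy-hy],[cx+hx,cy-hy],[cx+hx,cy+hy],[cx-hx,cy+hy]])@R.T)+o,np.full(4,z)]
    x0,y0,x1,y1,s=win
    im=cv2.resize(d["color"][y0:y1,x0:x1,::-1],None,fx=s,fy=s,interpolation=cv2.INTER_CUBIC)
    for Q,col in ((rect(0,0,.05,.16,.012),(0,0,255)),(rect(0,0,.028,.15,.03),(255,0,255)),(rect(bx,by,.03,.055,z),(0,255,0)),(rect(bx,by,.03,.055,z+.045),(0,255,0))):
        cv2.polylines(im,[((proj(d,Q)+.5-[x0,y0])*s).astype(np.int32)],True,col,1)
    cv2.imwrite(f"pics/{name}.png",im)
if __name__=="__main__":
    d=dict(np.load("scene2.npz")); ov(d,np.array([.4866,-.0163]),.311,-.069,.0475)
E
python3 ov.py
```

```text
(no output)
```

View pics/ov.png

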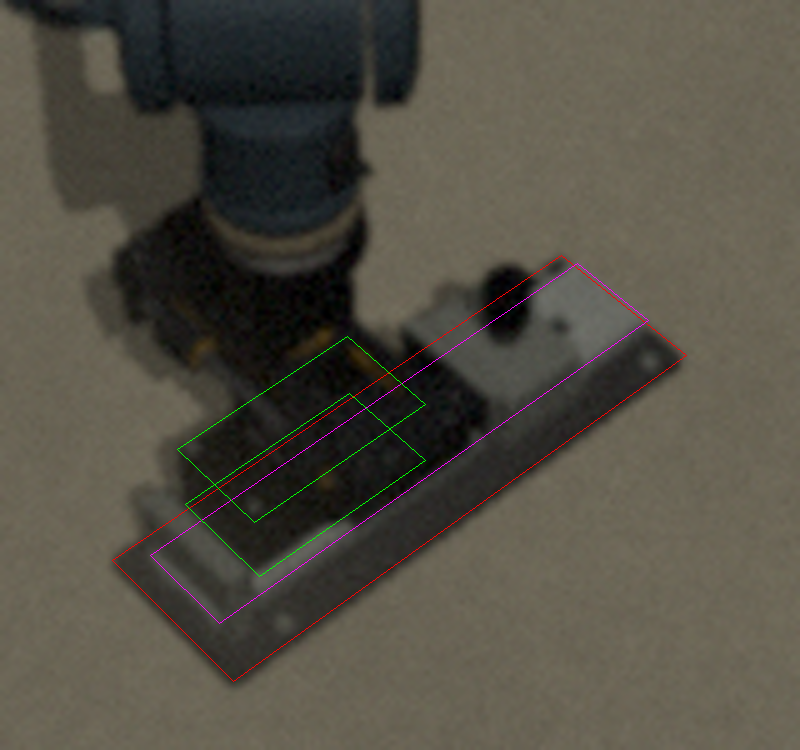

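The scene overlay of the box at fixture y = −69 mm matches the visible bottom edge, (255,570) to (340,522), within about 1 mm. Lowering it with force feedback.

```bash
python3 - <<'E'
from h import *
y=.311; e=np.array([-np.sin(y),np.cos(y)]); p=np.array([.4837,-.0152])-.069*e-[.0003,-.0001]
arm.movel([*p,.041],.05); arm.pause(.1)
s=arm.sense(); f0=s["contact_force"][2]; print(s["t"],s["eef_pos"],s["contact_force"])
z=.041
while z>.0335:
    z-=.0007; arm.movel([*p,z],.02); s=arm.sense(); print(round(s["t"],2),round(z,4),s["eef_pos"],s["contact_force"].round(2))
    if s["contact_force"][2]-f0>2.0: break
E
```

```text
10.4417 [ 0.50452553 -0.08078323  0.04089045] [-0.3117427  -0.27490339 -4.81742917]
10.69 0.0403 [ 0.50461446 -0.08082744  0.0403875 ] [-0.65 -0.38 -4.15]
10.94 0.0396 [ 0.5045108  -0.08078205  0.03960092] [ 1.28 -1.32 -4.44]
11.19 0.0389 [ 0.50446883 -0.08076565  0.0388627 ] [-0.07 -0.25 -5.33]
11.44 0.0382 [ 0.50458041 -0.08082077  0.03818548] [-1.68  0.61 -4.72]
11.69 0.0375 [ 0.50457701 -0.0808179   0.03812947] [-2.35  0.32  4.53]
```

```bash
python3 - <<'E'
from h import *
arm.movel([.5046,-.0808,.0381],.02)
arm.gripper_to(0.9)
s=arm.sense(); print(s["t"],s["eef_pos"],s["contact_force"].round(2),s["opening"])
arm.movel([.5046,-.0808,.15],.12)
arm.move_ptp([.42,.20,.16],[-np.pi/2,0,.311-np.pi/2])
c=cap("top");d=cap("scene"); np.savez("scene3.npz",**d);np.savez("top3.npz",**c)
print(arm.sense()["t"])
crop(d,240,80,400,230,5,"q_s"); crop(c,220,190,380,310,5,"q_t")
E
```

```text
12.6 [ 0.50460153 -0.08080186  0.03808989] [ 1.07 -1.23 -1.06] 0.8994280882715434
15.65
```

View pics/q_t.png

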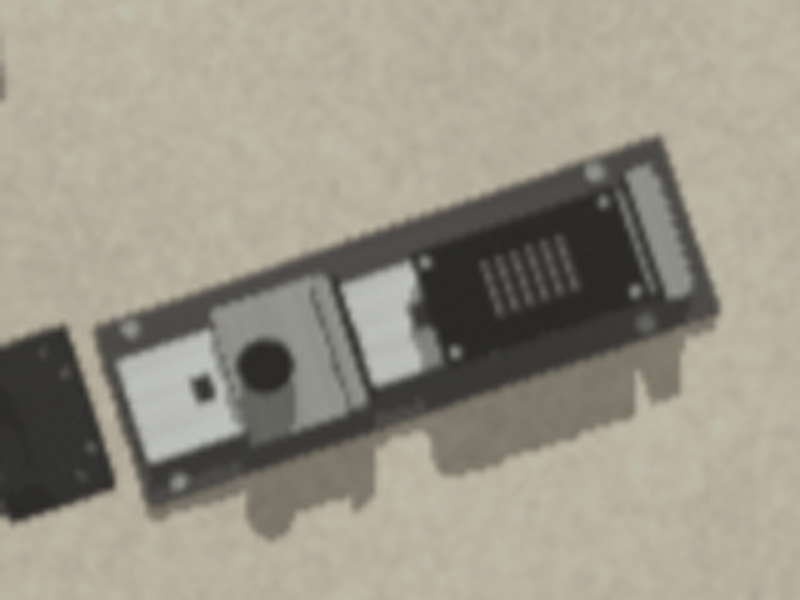

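View pics/q_s.png

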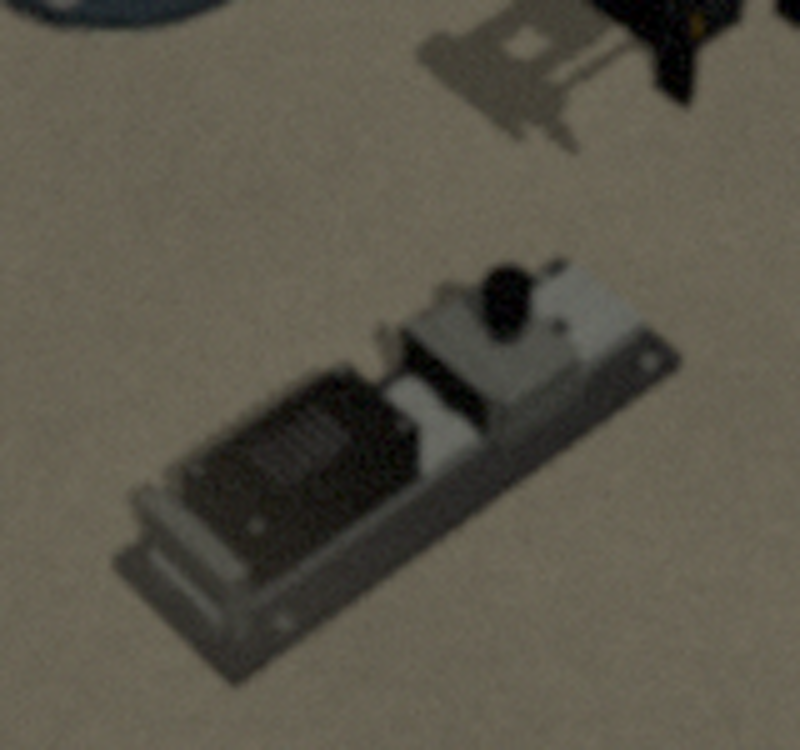

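```bash
python3 - <<'E'
from h import *
from ov import ov
c=dict(np.load("top3.npz")); d=dict(np.load("scene3.npz"))
px=np.array([(425,263),(604,201),(635,291),(456,352)])/5+[220,190]-.4
Q=ray(c,px,.075)[:,:2]; yaw=.311; R=np.array([[np.cos(yaw),-np.sin(yaw)],[np.sin(yaw),np.cos(yaw)]])
for o in ([.4825,-.0144],[.4814,-.0157]):
    L=(Q-o)@R; print((L*1e3).round(1),(L.mean(0)*1e3).round(1))
v=Q[0]+Q[3]-Q[1]-Q[2]; print("yaw",-np.arctan2(v[0],v[1]))
ov(c,np.array([.4825,-.0144]),.311,-.069,.03,win=(220,190,380,310,5),name="ov3t")
ov(d,np.array([.4866,-.0163]),.311,-.069,.03,name="ov3s")
# knob side: silhouette in top; centre at z=.096
g=cv2.cvtColor(c["color"],cv2.COLOR_RGB2GRAY)[250:276,262:284]
m=(g<55).astype(np.uint8); M=cv2.moments(m,True); k=np.array([M["m10"]/M["m00"]+262,M["m01"]/M["m00"]+250]); K=ray(c,k,.092)[0]
print(k,K,(K[:2]-[.4825,-.0144])@R)
E
```

```text
[[  23.2  -21.1]
 [  23.8 -117.3]
 [ -24.3 -117.4]
 [ -24.4  -21.7]] [ -0.4 -69.4]
[[  24.7  -20.2]
 [  25.2 -116.4]
 [ -22.9 -116.5]
 [ -22.9  -20.8]] [  1.  -68.5]
yaw 0.31406001891804536
[272.71428571 262.85714286] [0.46055    0.05219288 0.092     ] [-0.00051887  0.07011523]
```

View pics/ov3t.png

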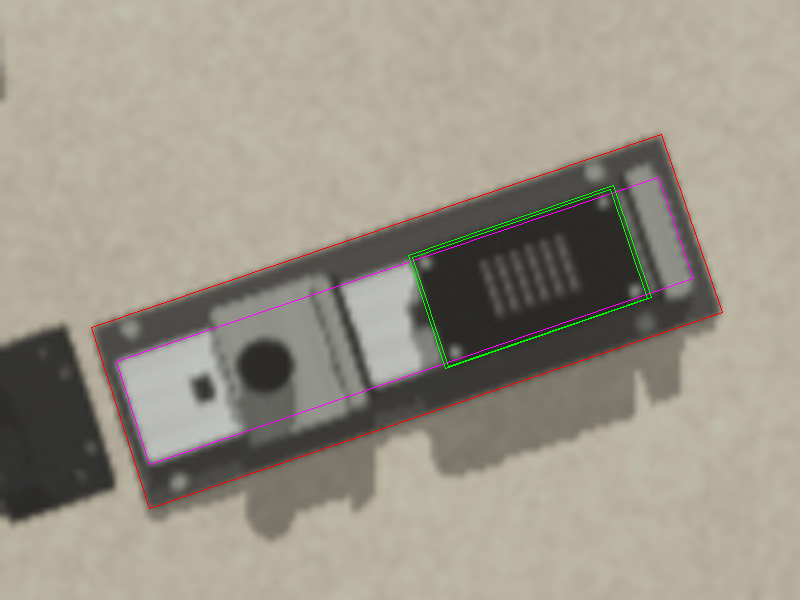

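View pics/ov3s.png

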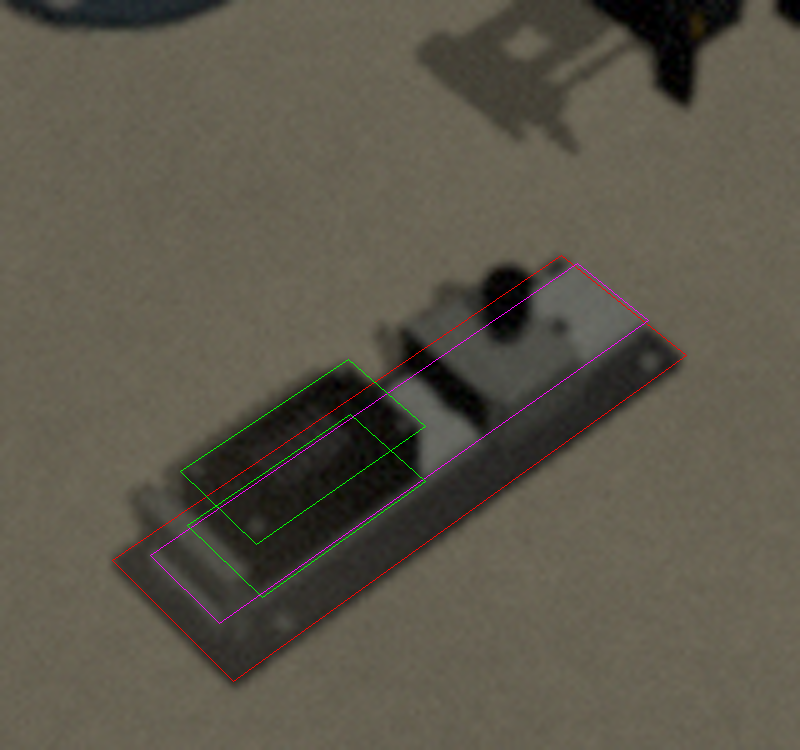

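The box lies within 1 mm of centre and at yaw 0.314 against the rail's 0.311, in both views. The camera-against-arm correction puts the knob at about (0.462, 0.052). Gripping it with the jaws along the rail.

```bash
python3 - <<'E'
from h import *
o=[-np.pi/2,0,.311-np.pi/2]; k=[.4619,.0523]
arm.move_ptp([*k,.13],o)
arm.gripper_to(0.58)
arm.movel([*k,.0675],.1)
s=arm.sense(); print(s["t"],s["eef_pos"],s["contact_force"].round(2),s["opening"])
arm.gripper_to(0.15); arm.pause(.2)
s=arm.sense(); print(s["t"],s["eef_pos"],s["contact_force"].round(2),s["ft_torque"].round(2),s["opening"]*87)
c=cap("top","k_t0"); d=cap("scene"); crop(d,240,80,400,230,5,"k_s")
E
```

```text
17.8833 [0.4621893  0.0522652  0.06765649] [ 0.02  0.17 -0.66] 0.5783186803385254
18.65 [0.46202933 0.05235958 0.06772693] [0.04 1.26 4.27] [ 0.13  0.06 -0.07] 25.01946705839581
```

View pics/k_s.png

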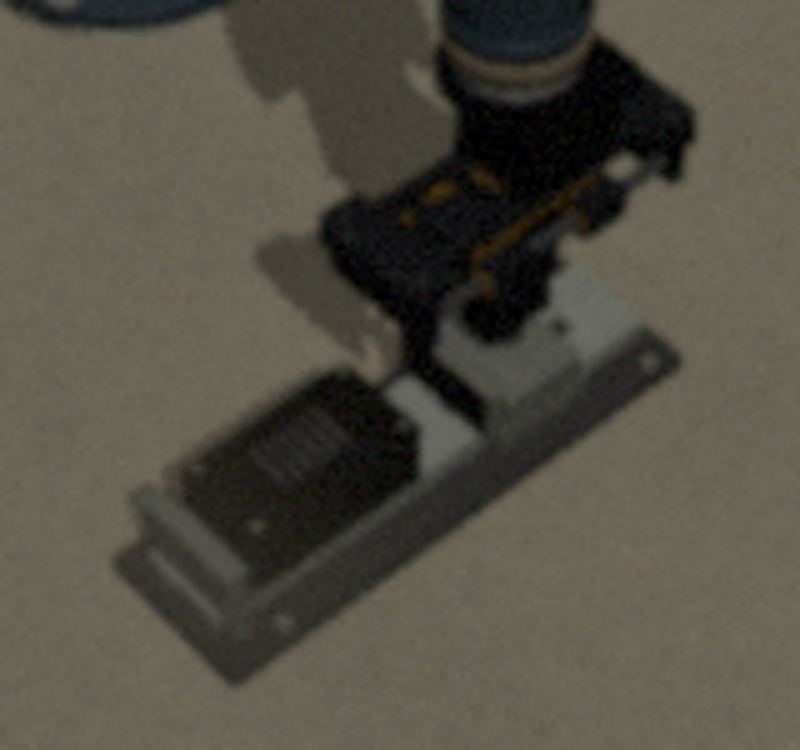

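The knob is gripped (25 mm opening, low side load). Lifting the pin 14 mm.

```bash
python3 - <<'E'
from h import *
p=arm.sense()["eef_pos"]; k=[.4620,.0523]
for dz in (.004,.008,.012,.0142):
    arm.movel([*k,.0677+dz],.03); s=arm.sense(); print(round(s["t"],2),dz,s["eef_pos"],s["contact_force"].round(2),(s["opening"]*87).round(2))
d=cap("scene"); crop(d,240,80,400,230,5,"l_s")
E
```

```text
Traceback (most recent call last):
AttributeError: 'float' object has no attribute 'round'
```

```bash
python3 - <<'E'
from h import *
k=[.4620,.0523]
for dz in (.004,.008,.012,.0142):
    arm.movel([*k,.0677+dz],.03); s=arm.sense(); print(round(s["t"],2),dz,s["eef_pos"],s["contact_force"].round(2),s["opening"]*87)
d=cap("scene"); crop(d,240,80,400,230,5,"l_s")
E
```

```text
19.29 0.004 [0.46199302 0.05234627 0.07143356] [ 0.77  0.7  -6.47] 25.042746977794575
19.57 0.008 [0.46197893 0.05234029 0.07582654] [ 1.13  2.7  -7.81] 25.14961346617729
19.86 0.012 [0.46195163 0.05233412 0.07981994] [ 2.06  1.1  -8.11] 25.354248902681523
20.11 0.0142 [0.46196499 0.05233167 0.08193646] [ 2.57  2.28 -9.72] 25.000233288197396
```

View pics/l_s.png

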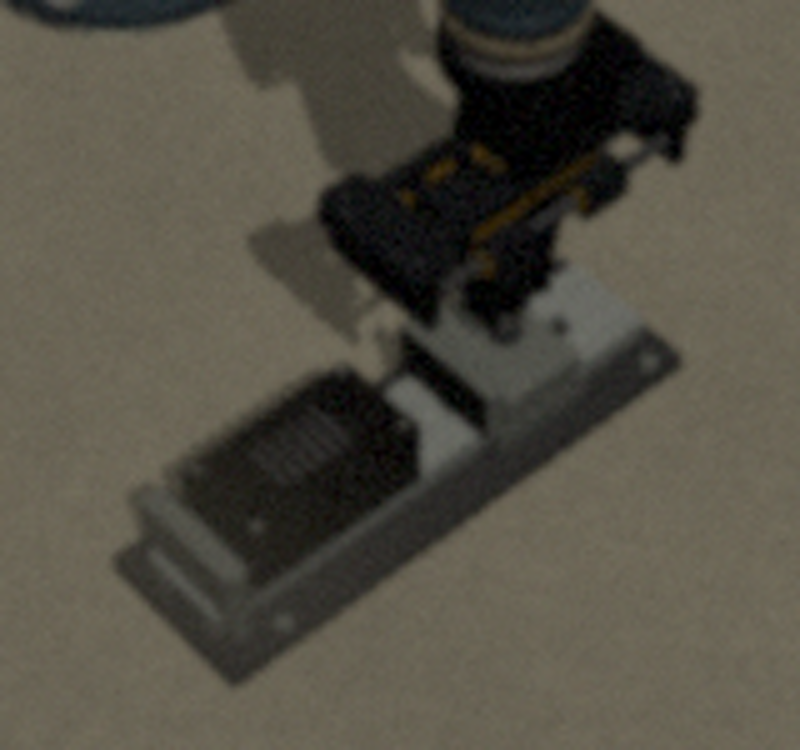

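Force follows the spring (5 to 9 N) with no slip, so the pin is free. Sliding 40 mm towards the box.

```bash
python3 - <<'E'
from h import *
y=.311; e=np.array([-np.sin(y),np.cos(y)]); k=np.array([.46197,.05233])
for t in (.010,.030,.036,.040):
    arm.movel([*(k-t*e),.0819],.05); s=arm.sense(); p=s["eef_pos"]; print(round(s["t"],2),t,p,"travel",(k-p[:2])@e,s["contact_force"].round(2),s["contact_force"][:2]@e,s["opening"]*87)
arm.pause(.2); s=arm.sense(); p=s["eef_pos"]; print(p,(k-p[:2])@e,s["contact_force"].round(2),s["contact_force"][:2]@e)
c=cap("top"); crop(c,220,190,380,310,5,"s_t"); np.savez("top4.npz",**c)
d=cap("scene"); crop(d,240,80,400,230,5,"s_s")
E
```

```text
20.51 0.01 [0.46529386 0.04214735 0.08187143] travel 0.010711305308183892 [ 1.76 -1.17 -9.83] -1.6519073909903534 24.946948425930607
21.06 0.03 [0.47139186 0.02311891 0.08191115] travel 0.030692965072946225 [ 2.22 -1.77 -8.31] -2.3604614240087707 25.175525244305128
21.32 0.036 [0.47312844 0.01773489 0.08192046] travel 0.03635011896623861 [ 1.67 -1.28 -9.42] -1.728679681604204 25.438060319980387
21.57 0.04 [0.47418754 0.01428587 0.08188397] travel 0.03995778295761474 [ 2.58  1.51 -9.23] 0.6423077279961605 25.057952036878074
[0.4742134  0.01428327 0.08191459] 0.039968165070743286 [ 1.72  1.19 -8.93] 0.6064858999756818
```

View pics/s_s.png

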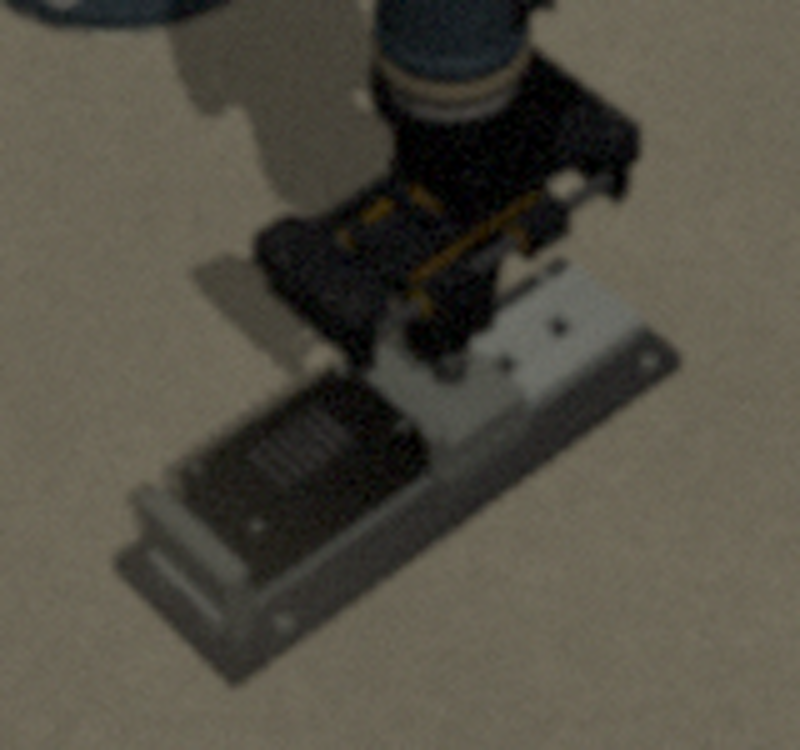

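View pics/s_t.png

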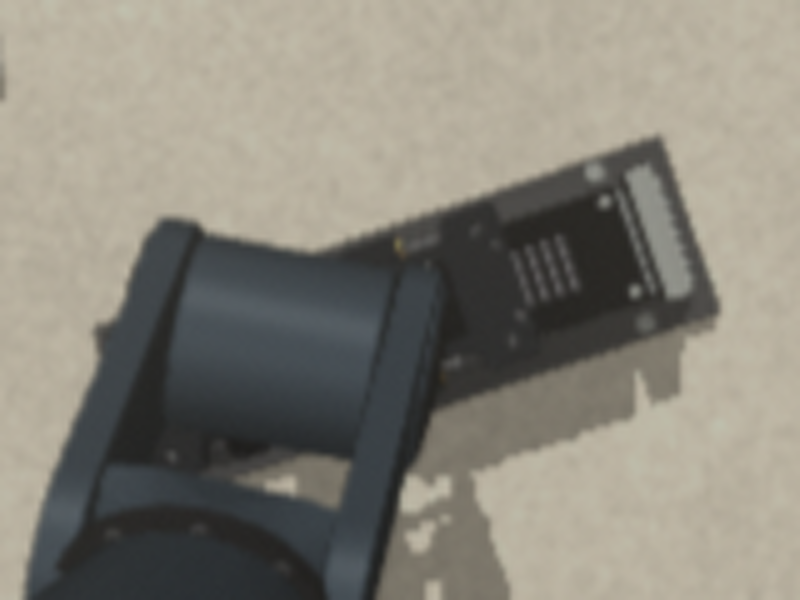

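The two freed holes now show behind the carriage at scene crop (505,363) and (558,325), and the jaw is up against the box. Letting the pin down while watching the force.

```bash
python3 - <<'E'
from h import *
y=.311; e=np.array([-np.sin(y),np.cos(y)]); k=np.array([.46197,.05233]); q=k-.040*e
for z in (.0795,.0775,.0755,.0735,.0705,.0677):
    arm.movel([*q,z],.03); s=arm.sense(); p=s["eef_pos"]; print(round(s["t"],2),z,p,s["contact_force"].round(2),s["contact_force"][:2]@e,s["opening"]*87)
    if s["contact_force"][2]>2 and z>.069: print("BLOCKED"); break
E
```

```text
22.12 0.0795 [0.47422109 0.01428099 0.07939674] [ 2.3   1.79 -8.76] 1.0007772595974245 24.869472817048816
22.38 0.0775 [0.47421482 0.01425904 0.07741344] [ 1.93  2.53 -6.86] 1.8194242698010394 25.088261914653256
22.62 0.0755 [0.47420996 0.01428145 0.07543748] [ 1.89  1.81 -7.25] 1.1453717131028502 25.601980274761893
22.88 0.0735 [0.47418961 0.0142735  0.0734352 ] [ 2.83  2.16 -7.33] 1.1850118932287774 25.19974557710217
23.12 0.0705 [0.47420889 0.01428815 0.07040687] [ 2.19  1.83 -6.4 ] 1.0770717096723093 25.015917066738307
23.38 0.0677 [0.47419311 0.01429432 0.06781667] [ 1.21  2.78 -2.79] 2.2816793840586227 25.10991489476149
```

```bash
python3 - <<'E'
from h import *
y=.311; e=np.array([-np.sin(y),np.cos(y)]); k=np.array([.46197,.05233]); q=k-.040*e
z=.0677
while z>.0655:
    z-=.0003; arm.movel([*q,z],.02); s=arm.sense(); p=s["eef_pos"]; print(round(s["t"],2),round(z,4),p,s["contact_force"].round(2),s["opening"]*87)
    if s["contact_force"][2]>4: break
arm.pause(.3); s=arm.sense(); print(s["eef_pos"],s["contact_force"].round(2))
d=cap("scene"); crop(d,240,80,400,230,5,"f_s"); cap("top","f_t")
c=dict(np.load("top4.npz"))
E
```

```text
23.62 0.0674 [0.47423735 0.01427971 0.06775864] [0.97 2.27 1.56] 25.16357700458883
23.88 0.0671 [0.47424991 0.01427419 0.06773796] [-0.5   2.46  5.15] 25.19412236519276
[0.47426286 0.01425909 0.06771454] [-0.08  2.2   5.84]
```

View pics/f_s.png

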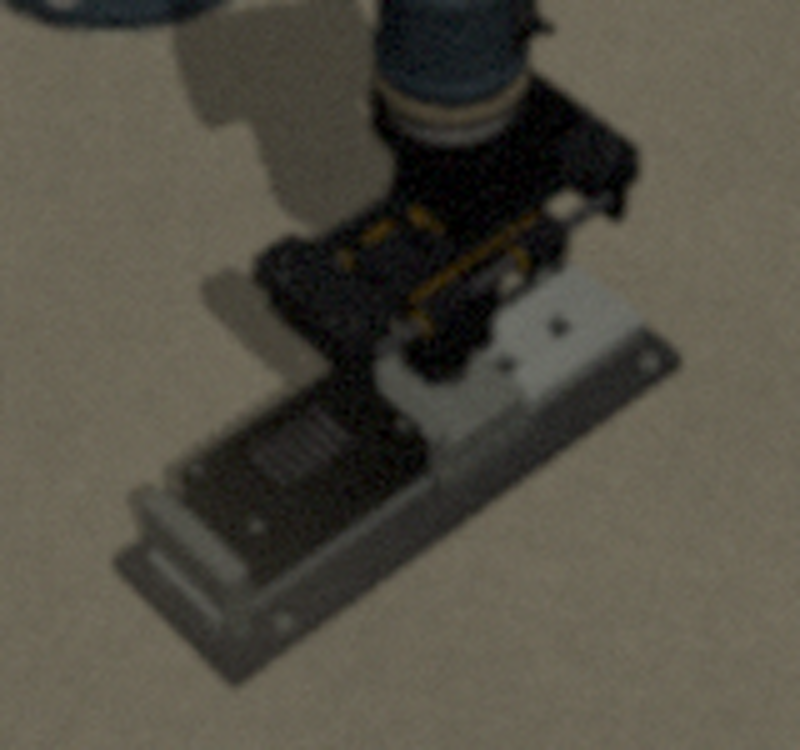

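View pics/f_t.png

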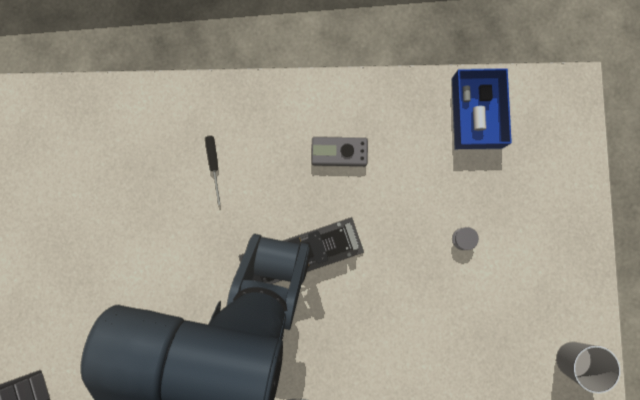

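The pin is seated: it stops at TCP z = 0.0677, the same height as when it was home at the start, and the force turns upward there. The bystanders are at the same pixels as before, and the box is between the jaws. Handing in.

```bash
python3 - <<'E'
from h import *
print(arm.hand_in()); s=arm.sense(); print(s["t"],s["eef_pos"],s["contact_force"],s["opening"]*87)
E
```

```text
the job is handed in; nothing more can be done
None
the job is handed in; nothing more can be done
```

I finished the job and handed it in at about 24 s of the 51 s allowed, with the gripper still holding the knob. The hand-in gives no verdict, and the state could not be read afterwards.

- **Box:** I lowered it onto the bed with force feedback and let go. The pictures showed it within about 1 mm of the rail's centre line and 0.2° of its direction, with its centre at fixture y ≈ −69 mm.
- **Jaw and pin:** I pulled the knob up 14 mm; the pull rose to about 9–10 N, as the spring should give. I then slid the carriage 40.0 mm and lowered the pin. It went down past rail height without blocking and stopped at the same height as in the start hole (TCP z 0.0677), with about 6 N of light downward push left on it.
- **Last pictures:** The box sits between the jaws, and the start hole and the one behind it are visible behind the carriage. The screwdriver, reel and meter are where they were.
- **Limits of the checks:** The two cameras disagreed by 2–4 mm on absolute position. I averaged them and corrected the result against the gripped box. The 116 mm gap leaves the 110 mm box a few millimetres of lengthwise play, and I did not measure its final lengthwise position because the gripper partly hid it.

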